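# Stopper a round flask and hold it down on the touch mixer

### The job

Mix the round-bottom flask on the touch mixer. First close the flask, as it stands in its cork ring, with the solid grey rubber stopper, narrow end down into the neck, and let the stopper go; then lift the flask by its neck and press it, upright, down into the sprung ring cradle on top of the mixer until the cradle is down about as far as it goes, without ramming it. The mixer runs only while the cradle is down, so finish still gripping the flask by its neck and holding it pressed down; leave the smaller stopper with the hole, the petri dish and the crucible where they are.

Things in the scene. Friction and masses are not known exactly. Their poses are not given: they have to be found in the camera images.
- flask: round-bottom flask of clear glass, open at the top, 0.18 kg: ball 64 mm in diameter, above it a straight neck 33 mm outside (grasp it 66 to 103 mm above the origin), a flared rim 38 mm wide; 110.5 mm tall in all. Neck bore 27.4 mm, widening to 33 mm at the rim. Origin: lowest point of the ball; z up along the neck. It stands upright in the cork ring, its origin 20 mm above the bench.
- flask_mouth (a point): centre of the flask's open mouth, level with the rim, 110.5 mm above the flask's origin
- cork_ring: flat cork ring that holds the flask upright, 92 mm outside, 48 mm inside, 30 mm high; it stays where it is. Origin: centre of its underside, on the bench.
- stopper_solid: solid grey tapered rubber stopper, 28 mm tall, 31 mm across its wide end and 25 mm across its narrow end, 0.03 kg. It stands on its narrow end on the bench, ready to be lowered into a neck. Origin: centre of the WIDE end, so at the start this is its top, 28 mm above the bench; its z axis points from there to the narrow end, so downwards. Wedged in the flask's neck it goes in about 16 mm and stands out about 12 mm, with its origin about 122 mm above the flask's origin.
- mixer: touch mixer, white body 150 x 116 x 85 mm with a grey sloped console (knob and rocker switch) on its front, heavy, fixed on the bench. Origin: centre of its underside; x points from the console to the back, z up. The sprung ring cradle stands in the middle of its top.
- cradle_rim (a point): centre of the upper rim of the cradle: an upright cup with a black rubber ring, 74 mm outside, 48 mm inside, 15 mm deep; the flask's ball sits in the ring with its lowest point about 10 mm below this point. At rest it is 129 mm above the bench; it moves with the cradle.
- cradle (a joint): how far the cradle is pressed down, in m: 0 up at rest, 0.012 fully down on its stop. A spring carries it: the weight of the flask does not move it; the hand must push with some 0.5 N to start it, about 8 N for 8 mm and 11 N for the full 12 mm.
- stopper_bored: red-brown tapered rubber stopper with a hole in its top, 24 mm wide, 26 mm tall, too small for the neck; to be left alone. Origin: centre of its underside.
- petri_dish: glass petri dish, 67 mm wide and 19 mm high, to be left alone. Origin: centre of its underside.
- crucible: white crucible, 45 mm wide and 36 mm high, to be left alone. Origin: centre of its underside.
Not all that is in view belongs to the job. What is shaped like the stopper_solid but orange or yellow is not meant.

How it is judged:
By the outcome, as a careful person would: the job done as asked, in the order asked, and still so for the second after the job is handed in, while the arm keeps its last pose, push and grip.
It also fails if it takes over 48 s, if anything falls off the work surface, if the arm or the gripper's body presses on something with over 40 N, if the wrist force passes 120 N, or if a joint passes its speed limit or range.

### The arm

A 6-joint arm with a two-finger parallel gripper is mounted at the origin on a cart in front of the work surface, level with it; the furniture and walls round the work are solid. World frame = base frame: x ahead of the robot, y to its left, z up, the work surface at z = 0. Lengths are in m, angles in degrees, forces in N, time in s.
With the tool pointing down it reaches from about 0.4 to 0.825 m from the base axis. Payload 7 kg.
Tool frame: the origin (TCP) lies on the centre line of the jaws, within the pads' length; the fingertips stand 17 mm ahead of it and the grasp point (between the pads) lies 2 mm behind it; z points along the fingers, y is the direction in which the jaws open and shut (so a half turn about z gives the same grasp; the last joint's range is limited). The gripper opens to 88 mm and grips with 3 to 60 N. Pads are 19 mm wide; open, the fingers measure 130 mm over their backs; the gripper's body (78 mm by 193 mm) begins 47 mm behind the grasp point.
Start: joints at [-53.107, 20.546, 0.682, 0, -70.136, -16.507], TCP at [0.235, -0.633, 0.244] pointing down, gripper open.
Joint ranges: [-176.03, 176.03], [-82.01, 121.73], [-58.28, 71.71], [-173.87, 95.51], [-174.79, -0.11], [-173.66, 173.66]. Speed limits (degrees/s): [136.94, 136.94, 172.46, 180, 180, 180].

### API

Orientations are given as [roll, pitch, yaw] about the fixed x, y, z axes, in that order (R = Rz(yaw) Ry(pitch) Rx(roll)).
In Python, from plant import telemetry, vision, close_job, recognise, silhouettes, place_of gives the robot as it stands.
- The arm moves only by the shell command python3 -m handwheel 'ROWS'. ROWS is JSON, a list that holds one entry, the list of rows, each a list of 5 numbers: the shift along the tool's x, y, z in m, then the turn about the tool's z in rad, then the closure, from 0 (fully open) to 1 (shut). In form: [[[tx, ty, tz, yaw, gripper], ...]]. A call has 1 to 20 rows; each row shifts and turns the commanded pose from where the row before left it, along the tool's axes as they then stand; what a row does not reach is not made up. A row lasts 1/12 s, in which the tool goes at most 41.7 mm and 7.16 degrees, less where a joint would pass 70% of its speed; a pose out of reach is approached as far as the arm can. A call with a gripper value outside its range is refused whole. The fingers move at their own pace and stop on an object; the grip force is fixed at half the most. Time passes only in rows, so rows that do not move let the fingers close. It gives the time, the measured TCP pose, the force and the opening at its end, in the units of the state.
- telemetry.get_obs(): the state, without advancing time (a new reading comes with each control period).
- vision.snapshot(name): name is "side" or "top" or "wrist"; returns a dict with "color" (480x640x3 uint8, red, green, blue), "mtx" (3x3 intrinsics, pixels), "dist" ([k1, k2, p1, p2, k3] as OpenCV has them; the pictures are not rectified), "cam_to_world" (4x4, takes a point from camera to world coordinates); the wrist camera has in their place "tool_from_camera" (4x4, takes a point from camera to tool coordinates, whose origin is the TCP and whose axes are the flange's). Camera axes: x right, y down, z forward; pixel columns grow to the right and rows downward; lengths in m; the calibration is good to about 2 mm. A picture is of the moment at which its call begins: read the wrist's pose just before it. There is no depth.
- close_job(): hands the job in, once; it reports no verdict.
Trained networks look in a picture, given as the dict that the camera call returned (one of the last four; its "shot" number tells which), for a name from the list of things; names that differ only in an ending like _2 or _b are one class to them, and where a whole thing is asked for, a point or a joint stands for the part that bears it (a point fixed in the world has none). Each returns a list of dicts, best first, with "conf" (0 to 1); they miss things now and then, are a little off and sometimes report something else, mostly with a low value. They report only what shows in the picture. A call takes as long as a camera call. They do not tell look-alikes from the thing itself.
- recognise(name, picture): "xy" ([column, row] in pixels, amid what is visible of it).
- silhouettes(name, picture): "region" (480x640 bool, what is visible of it) and "xy" ([column, row] in pixels, amid what is visible of it).
- place_of(name, picture): "xy" ([column, row] in pixels: a listed point, or the origin of a listed thing).
The state is a dict: "clock": time; "joint_pos": joint angles; "qvel": joint speeds; "tau": joint torques, N m; "tool_pos": TCP position; "orientation": TCP orientation; "force": force on the tool from outside, world axes, zero at the start; "moment": the same for the moment, N m; "opening": finger opening in m.
Only numpy, scipy, OpenCV 4.12 (cv2) and the standard library are available. Lean on these libraries where they do the work, as an engineer would, in place of code of your own. Each camera call takes 0.05 s, during which the arm holds its last target.

## Working session

There is one attempt and no reset: what is moved stays moved. The work goes in short steps, Python scripts to look and compute and a shell command to move; the robot and the scene stay as the last step left them, time stands still between calls to the robot, and variables do not carry over. Pictures are saved under pics/ and viewed, and the job is handed in when it is done.

```bash
ls; mkdir -p pics; cat > h.py <<'E'
import numpy as np, cv2, json
from scipy.spatial.transform import Rotation as R
from plant import telemetry, vision, close_job, recognise, silhouettes, place_of
def tool():
    o=telemetry.get_obs(); T=np.eye(4); T[:3,:3]=R.from_euler('xyz',o['orientation'],degrees=True).as_matrix(); T[:3,3]=o['tool_pos']; return T
def snap(n):
    T=tool(); p=vision.snapshot(n)
    p['T']=np.array(p['cam_to_world']) if 'cam_to_world' in p else T@np.array(p['tool_from_camera'])
    return p
def ray(p,xy):
    u=cv2.undistortPoints(np.array([[xy]],float),np.array(p['mtx']),np.array(p['dist']))[0,0]
    d=p['T'][:3,:3]@np.array([u[0],u[1],1]); return p['T'][:3,3],d/np.linalg.norm(d)
def atz(p,xy,z):
    o,d=ray(p,xy); return o+d*(z-o[2])/d[2]
def tri(L):
    A=np.zeros((3,3));b=np.zeros(3)
    for p,xy in L:
        o,d=ray(p,xy);M=np.eye(3)-np.outer(d,d);A+=M;b+=M@o
    x=np.linalg.solve(A,b); res=[np.linalg.norm((np.eye(3)-np.outer(d,d))@(x-o)) for o,d in [ray(p,q) for p,q in L]]
    return x,res
def proj(p,X):
    Ti=np.linalg.inv(p['T']); r,_=cv2.Rodrigues(Ti[:3,:3]); return cv2.projectPoints(np.array(X,float).reshape(-1,1,3),r,Ti[:3,3],np.array(p['mtx']),np.array(p['dist']))[0].reshape(-1,2)
def save(p,n): cv2.imwrite('pics/'+n+'.png',p['color'][:,:,::-1])
E
python3 - <<'E'
from h import *
np.set_printoptions(precision=4,suppress=True)
o=telemetry.get_obs();print(o)
P={n:snap(n) for n in('side','top','wrist')}
for n in P: save(P[n],n+'0')
for nm in ['flask','flask_mouth','stopper_solid','mixer','cradle_rim','cork_ring','stopper_bored','petri_dish','crucible']:
    L=[]
    for n in P:
        r=place_of(nm,P[n]); print(nm,n,[(np.round(a['xy'],1).tolist(),round(a['conf'],2)) for a in r[:3]])
        if r and n!='wrist': L.append((P[n],r[0]['xy']))
    if len(L)>1: print('   ',*tri(L))
E
```

```text
pics
{'clock': 0.0, 'joint_pos': array([-53.1106,  20.5896,   0.6326,  -0.0188, -70.1371, -16.5085]), 'qvel': array([-0.0048, -0.0697, -0.0319,  0.0332,  0.0202, -0.0266]), 'tau': array([  0.0001, -58.2726,  29.3065,   6.9971,   0.0072,  -0.0002]), 'tool_pos': array([ 0.2349, -0.6323,  0.2426]), 'orientation': array([ 179.9047,   -0.0098, -159.6255]), 'force': array([-0.4969,  0.1689, -0.628 ]), 'moment': array([-0.0467, -0.0049, -0.0597]), 'opening': 0.0872840527027001}
flask side [([232.7, 334.3], 0.89)]
flask top [([231.1, 225.6], 0.83)]
flask wrist []
    [0.6355 0.0083 0.004 ] [np.float64(1.795044179764037e-05), np.float64(1.795044179764744e-05)]
flask_mouth side [([228.0, 288.2], 0.55)]
flask_mouth top [([216.2, 223.4], 0.59)]
flask_mouth wrist []
    [0.6233 0.0131 0.1235] [np.float64(0.0031167768246762664), np.float64(0.0031167768246760964)]
stopper_solid side [([347.8, 344.4], 0.95), ([292.3, 345.9], 0.93), ([320.7, 310.7], 0.81)]
stopper_solid top [([283.0, 274.6], 0.76), ([261.1, 314.8], 0.66), ([237.4, 282.4], 0.59)]
stopper_solid wrist []
    [ 0.5081 -0.1095 -0.0505] [n
[... 600 characters left out ...]
3] [np.float64(0.00082760648068393), np.float64(0.0008276064806839917)]
stopper_bored side [([424.4, 252.5], 0.47)]
stopper_bored top [([414.2, 311.1], 0.56), ([354.4, 216.7], 0.42)]
stopper_bored wrist []
    [ 0.4556 -0.3806 -0.0132] [np.float64(0.0011375795564841661), np.float64(0.0011375795564841306)]
petri_dish side [([385.4, 292.0], 0.9)]
petri_dish top [([339.0, 315.6], 0.56)]
petri_dish wrist []
    [ 0.4542 -0.2176  0.0119] [np.float64(0.007089155074218302), np.float64(0.007089155074218355)]
crucible side [([210.1, 300.4], 0.87)]
crucible top [([254.5, 182.8], 0.69)]
crucible wrist []
    [ 0.7299 -0.0389 -0.0072] [np.float64(0.0020123334284532133), np.float64(0.002012333428453188)]
```

View pics/side0.png

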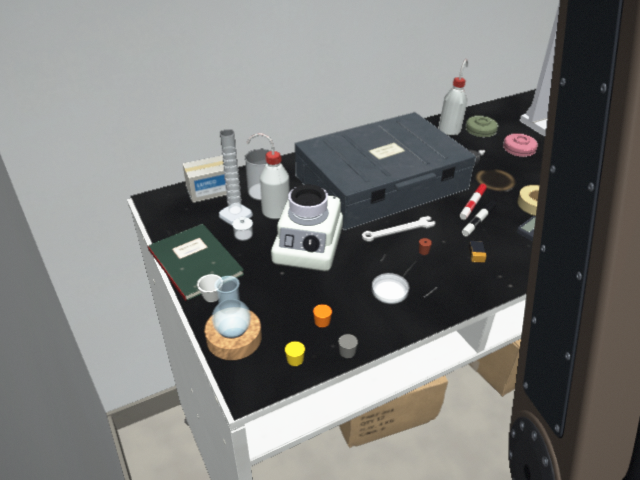

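View pics/top0.png

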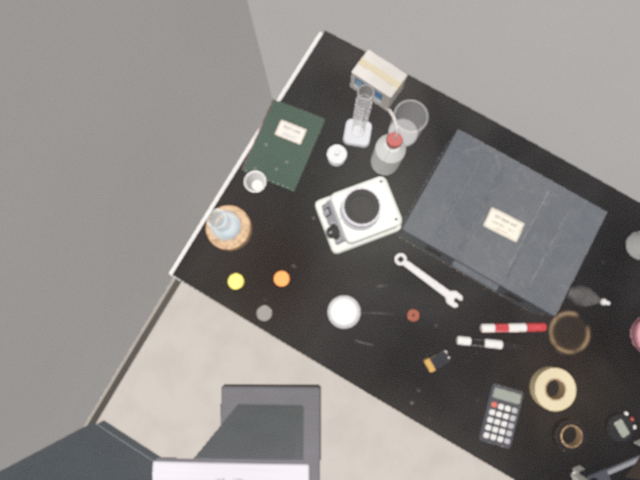

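View pics/wrist0.png

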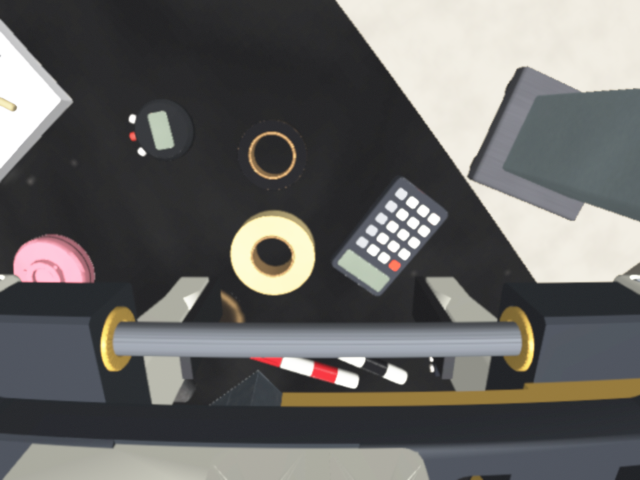

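The side view shows the grey stopper at (348,345), yellow at (295,353), orange at (322,315), and the flask in its cork at (232,330). The top view shows grey at (264,313), the flask mouth at about (216,220), and the cradle at (362,208).

```bash
python3 - <<'E'
from h import *
np.set_printoptions(precision=4,suppress=True)
P={n:snap(n) for n in('side','top')}
S=[a for a in place_of('stopper_solid',P['side']) ];T=place_of('stopper_solid',P['top'])
s=min(S,key=lambda a:np.hypot(*(np.array(a['xy'])-[348,345])));t=min(T,key=lambda a:np.hypot(*(np.array(a['xy'])-[264,313])))
print(s['xy'],t['xy'],tri([(P['side'],s['xy']),(P['top'],t['xy'])]))
print(atz(P['side'],s['xy'],.028),atz(P['top'],t['xy'],.028))
for n in P:
    for a in silhouettes('stopper_solid',P[n])[:3]: print(n,a['xy'],a['region'].sum(),atz(P[n],a['xy'],.02))
    for a in silhouettes('flask',P[n])[:1]:
        ys,xs=np.where(a['region']);print('flask',a['xy'],xs.min(),xs.max(),ys.min(),ys.max())
    for a in place_of('flask_mouth',P[n]): print(a['xy'],a['conf'],atz(P[n],a['xy'],.1305))
    print(proj(P[n],[.63,.012,.1305]))
    c=P[n]['color'][170:400,170:400] if n=='side' else P[n]['color'][160:350,170:400]
    cv2.imwrite(f'pics/z_{n}.png',cv2.resize(c,None,fx=2.6,fy=2.6,interpolation=cv2.INTER_CUBIC)[:,:,::-1])
E
```

```text
[348.5, 345.5] [259.2, 314.4] (array([ 0.4496, -0.0589,  0.0279]), [np.float64(0.00040716190642241256), np.float64(0.00040716190642255633)])
[ 0.4491 -0.0589  0.028 ] [ 0.4499 -0.0587  0.028 ]
side [291.0, 353.3] 366 [ 0.522  -0.0012  0.02  ]
side [321.6, 315.1] 336 [ 0.5243 -0.0977  0.02  ]
side [344.9, 347.9] 375 [ 0.4546 -0.0574  0.02  ]
flask [229.2, 312.6] 212 251 276 337
[229.8, 284.9] 0.95 [0.6237 0.0121 0.1305]
[209.6, 298.4] 0.58 [0.631  0.051  0.1305]
[[226.6344 283.3279]]
top [260.4, 313.1] 219 [ 0.4523 -0.06    0.02  ]
top [283.7, 279.1] 161 [ 0.5218 -0.1068  0.02  ]
top [238.4, 282.0] 173 [ 0.5154 -0.0133  0.02  ]
flask [225.4, 226.3] 207 240 209 240
[217.0, 218.6] 0.85 [0.6284 0.0085 0.1305]
[232.7, 228.6] 0.21 [ 0.6098 -0.0212  0.1305]
[[215.1665 217.7501]]
```

```bash
python3 - <<'E'
from h import *
np.set_printoptions(precision=4,suppress=True)
p=snap('wrist'); print(p['tool_from_camera'],p['mtx'])
T0=tool();print(T0)
# camera views of bench from tool at z .2 yaw180: pixel for tool-xy offsets
for dx in (-.1,-.05,0,.05,.1,.15):
    X=T0@np.array([dx,0,.2,1]); print(dx,proj(p,X[:3]))
Ti=np.linalg.inv(T0)
print((Ti@[.45,-.059,.2,1])[:3])
E
```

```text
[[ 0.     -0.9574 -0.2887  0.0786]
 [ 1.      0.0001 -0.0001  0.0005]
 [ 0.0001 -0.2887  0.9574 -0.1418]
 [ 0.      0.      0.      1.    ]] [[383.2878   0.     316.8669]
 [  0.     383.2878 231.2504]
 [  0.       0.       1.    ]]
[[-0.9374 -0.3483 -0.0001  0.2351]
 [-0.3483  0.9374  0.0001 -0.6327]
 [ 0.      0.0001 -1.      0.2435]
 [ 0.      0.      0.      1.    ]]
-0.1 [[316.4123 304.2055]]
-0.05 [[316.3952 256.9224]]
0 [[316.3777 205.5735]]
0.05 [[316.36   150.0234]]
0.1 [[316.3425  90.2659]]
0.15 [[316.3258  26.514 ]]
[-0.4013  0.4629  0.0436]
```

```bash
python3 -m handwheel '[[[-0.025,0.029,0.0027,0,0],[-0.025,0.029,0.0027,0,0],[-0.025,0.029,0.0027,0,0],[-0.025,0.029,0.0027,0,0],[-0.025,0.029,0.0027,0,0],[-0.025,0.029,0.0027,0,0],[-0.025,0.029,0.0027,0,0],[-0.025,0.029,0.0027,0,0],[-0.025,0.029,0.0027,0,0],[-0.025,0.029,0.0027,0,0],[-0.025,0.029,0.0027,0,0],[-0.025,0.029,0.0027,0,0],[-0.025,0.029,0.0027,0,0],[-0.025,0.029,0.0027,0,0],[-0.025,0.029,0.0027,0,0],[-0.025,0.029,0.0027,0,0],[0,0,0,0.119,0],[0,0,0,0.119,0],[0,0,0,0.119,0],[0,0,0,0,0]]]'
python3 - <<'E'
from h import *
np.set_printoptions(precision=4,suppress=True)
o=telemetry.get_obs();print(o['tool_pos'],o['orientation'],o['joint_pos'])
p=snap('wrist');save(p,'w1')
for nm in ['stopper_solid','flask_mouth','flask']:
    for a in place_of(nm,p): print(nm,a['xy'],round(a['conf'],2),atz(p,a['xy'],.028),atz(p,a['xy'],.1305))
for a in silhouettes('stopper_solid',p): print(a['xy'],a['region'].sum())
print(proj(p,[[.4496,-.0589,.028],[.4496,-.0589,0],[.626,.011,.1305]]))
E
```

```text
clock: 3.72
tool_pos: [0.4485, -0.058, 0.2005]
orientation: [180.0, 0.0, 179.7]
force: [0.9, -0.7, -0.7]
opening: 0.0876
[ 0.4485 -0.058   0.2005] [179.9941   0.0133 179.6741] [  17.7297    1.1518  -29.8469   -0.0017  -58.9868 -108.0548]
stopper_solid [270.2, 295.1] 0.65 [ 0.5247 -0.1003  0.028 ] [ 0.4742 -0.0862  0.1305]
stopper_solid [371.4, 287.4] 0.56 [ 0.5176 -0.009   0.028 ] [ 0.4694 -0.0247  0.1305]
stopper_solid [302.8, 222.0] 0.55 [ 0.4563 -0.0697  0.028 ] [ 0.4281 -0.0656  0.1305]
flask [387.5, 383.7] 0.87 [0.6223 0.0111 0.028 ] [ 0.54   -0.0111  0.1305]
[368.1, 286.2] 1057
[269.4, 290.9] 1003
[304.7, 220.0] 1039
[[315.3978 214.2422]
 [315.5189 206.7038]
 [410.1298 477.382 ]]
```

View pics/w1.png

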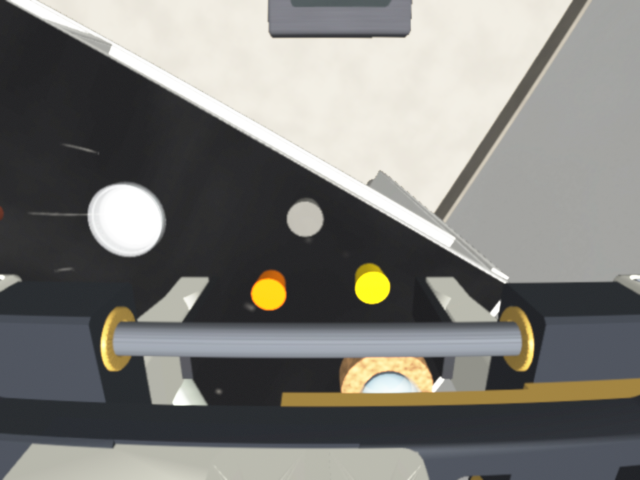

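The wrist view has the grey stopper top centred near (306,217), with orange at (269,291) and yellow at (372,284), both clear of it. I'll fit its outline.

```bash
python3 - <<'E'
from h import *
np.set_printoptions(precision=4,suppress=True)
p=snap('wrist')
c=p['color'][180:260,270:345].astype(int)
m=((c.mean(2)>70)).astype(np.uint8)
n,l,s,ce=cv2.connectedComponentsWithStats(m); print(s,ce+[270,180])
cv2.imwrite('pics/zz.png',cv2.resize(p['color'][180:260,270:345],None,fx=8,fy=8,interpolation=cv2.INTER_CUBIC)[:,:,::-1])
for q in [(306,217),(306,218),(305,216)]: print(q,atz(p,q,.028))
th=np.linspace(0,2*np.pi,60)
# best fit circle top: predicted silhouettes
for X in [(.452,-.066)]:
    q=proj(p,np.c_[X[0]+.0155*np.cos(th),X[1]+.0155*np.sin(th),0*th+.028]);print(q.min(0),q.max(0))
E
```

```text
[[   0    0   75   80 4718]
 [  55    0   20   12  122]
 [  17   18   38   40 1160]] [[306.5534 220.8351]
 [337.6639 183.4754]
 [305.5914 217.8586]]
(306, 217) [ 0.4519 -0.0675  0.028 ]
(306, 218) [ 0.4528 -0.0675  0.028 ]
(305, 216) [ 0.451  -0.0684  0.028 ]
[289.5112 199.1714] [326.0915 234.5585]
```

View pics/zz.png

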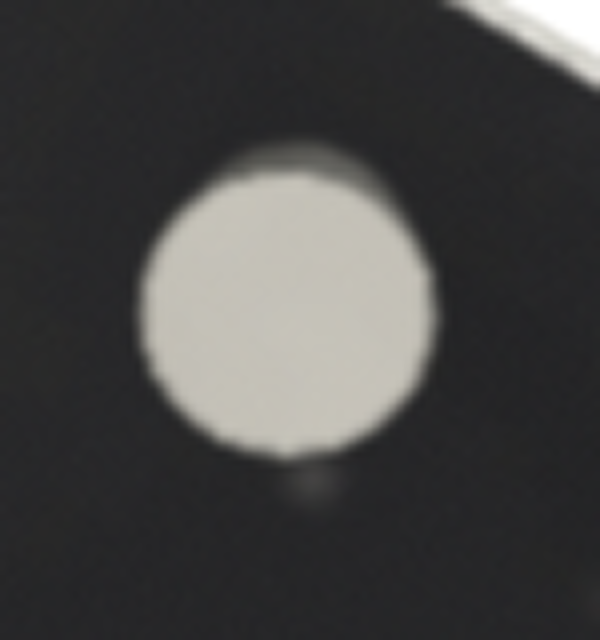

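View pics/z_side.png

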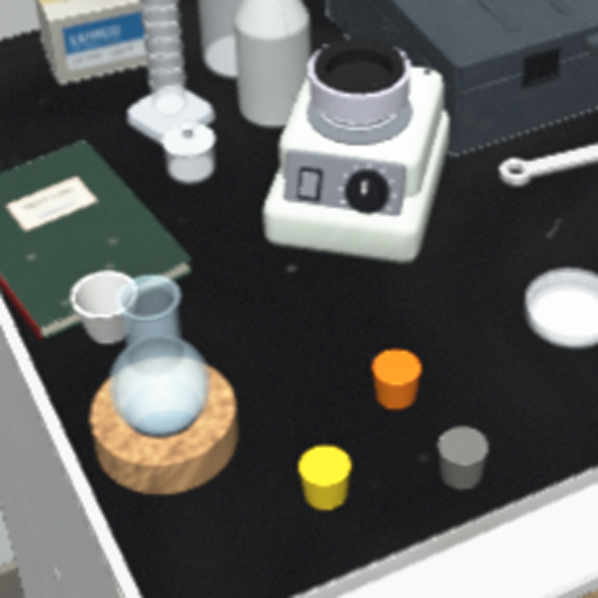

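View pics/z_top.png

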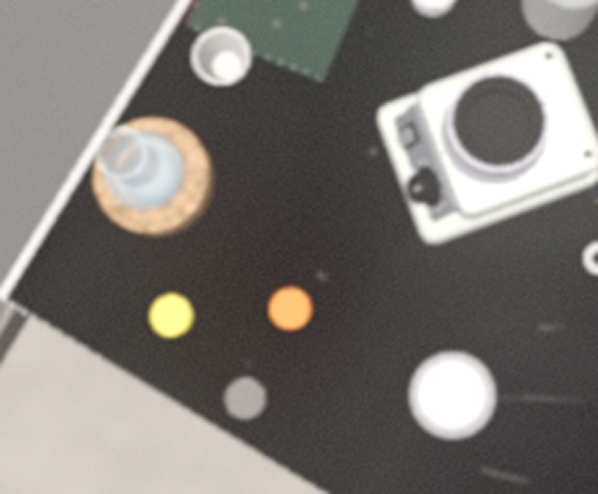

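```bash
python3 - <<'E'
from h import *
np.set_printoptions(precision=4,suppress=True)
P={n:snap(n) for n in('side','top','wrist')}
print(tri([(P['side'],(348.1,343.1)),(P['top'],(264.2,313.1)),(P['wrist'],(306.1,219.1))]))
print(tri([(P['side'],(348.1,343.1)),(P['wrist'],(306.1,219.1))]))
for n,q in(('side',(348.1,343.1)),('top',(264.2,313.1)),('wrist',(306.1,219.1))): print(atz(P[n],q,.028))
print('mouth',tri([(P['side'],(227.3,285)),(P['top'],(218.8,218.8))]),atz(P['side'],(227.3,285),.1305),atz(P['top'],(218.8,218.8),.1305))
print(P['side']['T'][:3,3],P['top']['T'][:3,3])
E
```

```text
(array([ 0.4539, -0.0676,  0.0227]), [np.float64(0.0007278789988394165), np.float64(0.0015863287184205706), np.float64(0.0011800328355423655)])
(array([ 0.455 , -0.0677,  0.0215]), [np.float64(0.00040627058938595115), np.float64(0.00040627058938603474)])
[ 0.4522 -0.0629  0.028 ]
[ 0.4526 -0.0688  0.028 ]
[ 0.4537 -0.0675  0.028 ]
mouth (array([0.6309, 0.0079, 0.1225]), [np.float64(0.0016497940158517787), np.float64(0.001649794015852086)]) [0.6268 0.0143 0.1305] [0.628  0.0052 0.1305]
[0.1807 0.4694 0.7447] [ 0.4851 -0.1887  0.9467]
```

```bash
python3 -m handwheel '[[[-0.0025,-0.0045,0.027,0,0],[-0.0025,-0.0045,0.027,0,0],[0,0,0.027,0,0],[0,0,0.02,0,0],[0,0,0,0,0],[0,0,0,0,0]]]'
python3 - <<'E'
from h import *
np.set_printoptions(precision=4,suppress=True)
p=snap('wrist');save(p,'w2');print(tool()[:3,3])
print(proj(p,[[.4537,-.0675,.028]]))
for a in silhouettes('stopper_solid',p): print(a['xy'],a['region'].sum())
E
```

```text
clock: 4.67
tool_pos: [0.4529, -0.0677, 0.099]
orientation: [-179.9, -0.1, 180.0]
force: [-0.1, 0.1, -0.3]
opening: 0.0876
[ 0.4539 -0.0675  0.1001]
[[316.8457 256.2839]]
[317.0, 254.3] 2246
[404.0, 360.8] 670
[266.7, 365.3] 768
```

View pics/w2.png

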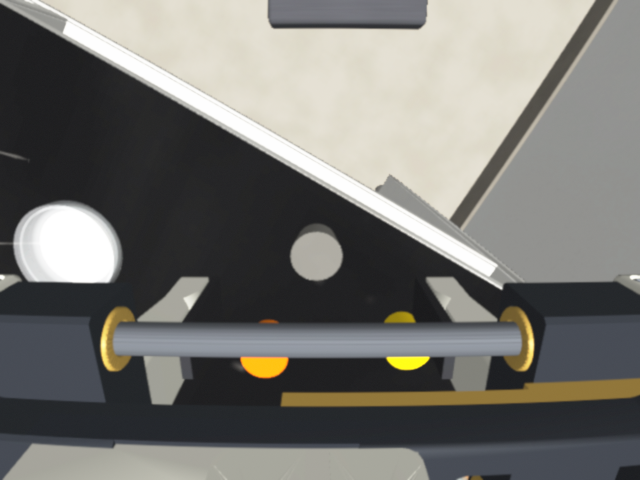

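The wrist view puts the stopper top at (316.5,255), against a predicted (316.8,256.3) for x=.4537 and z=.028. They agree, so I'll descend and grip its top 10 mm.

```bash
python3 -m handwheel '[[[0,0,0.025,0,0],[0,0,0.02,0,0],[0,0,0.0125,0,0],[0,0,0.007,0,0],[0,0,0,0,0],[0,0,0,0,1],[0,0,0,0,1],[0,0,0,0,1],[0,0,0,0,1],[0,0,0,0,1],[0,0,0,0,1],[0,0,0,0,1],[0,0,0,0,1]]]'
python3 - <<'E'
from h import *
o=telemetry.get_obs();print(o['tool_pos'],o['orientation'],o['force'],o['opening'])
p=snap('wrist');save(p,'w3')
E
```

```text
clock: 5.85
tool_pos: [0.4534, -0.0674, 0.0349]
orientation: [180.0, 0.0, 179.9]
force: [0.2, -0.0, 0.5]
opening: 0.04
[ 0.45344479 -0.06744353  0.03492917] [1.79998107e+02 6.46579540e-03 1.79930506e+02] [ 0.21182696 -0.00883601  0.51323525] 0.039972779206574785
```

View pics/w3.png

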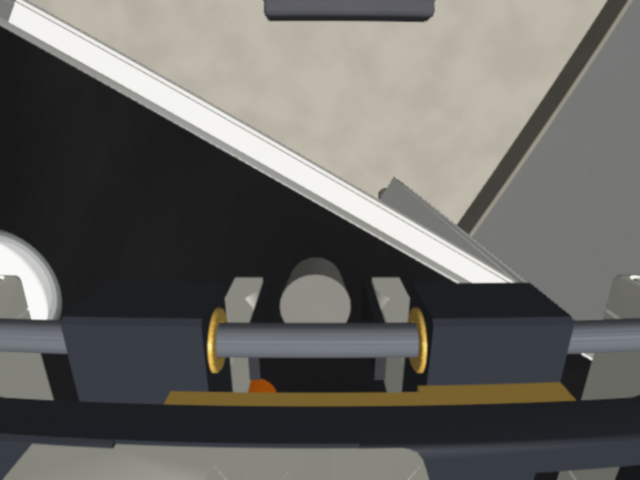

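Still closing: the stopper at (316,300) is centred between the fingers. I'll wait for contact and then lift slightly.

```bash
python3 -m handwheel '[[[0,0,0,0,1],[0,0,0,0,1],[0,0,0,0,1],[0,0,0,0,1]]]'; python3 -m handwheel '[[[0,0,-0.008,0,1],[0,0,-0.02,0,1],[0,0,-0.03,0,1],[0,0,-0.04,0,1],[0,0,-0.04,0,1],[0,0,-0.03,0,1],[0,0,0,0,1]]]'
python3 - <<'E'
from h import *
p=snap('wrist');save(p,'w4');q=snap('side');save(q,'s4');print(np.linalg.inv(tool())@[.628,.008,.23,1])
for n in (p,q):
  for nm in('stopper_solid','flask_mouth'):
    for a in place_of(nm,n)[:4]: print(nm,a['xy'],round(a['conf'],2),atz(n,a['xy'],.1305))
E
```

```text
clock: 6.23
tool_pos: [0.4534, -0.0675, 0.0348]
orientation: [-180.0, -0.0, 179.9]
force: [0.3, 0.1, -1.0]
opening: 0.0284
clock: 6.82
tool_pos: [0.4566, -0.0672, 0.2101]
orientation: [179.9, 0.6, 180.0]
force: [1.5, -0.5, 0.5]
opening: 0.0283
[-0.17413333  0.07544261 -0.02457218  1.        ]
stopper_solid [280.0, 279.1] 0.97 [ 0.47702597 -0.08997115  0.1305    ]
stopper_solid [378.8, 274.5] 0.97 [ 0.47393292 -0.0279656   0.1305    ]
stopper_solid [319.1, 309.0] 0.84 [ 0.49813864 -0.0653518   0.1305    ]
flask_mouth [147.2, 199.9] 0.19 [ 0.42590845 -0.1678613   0.1305    ]
stopper_solid [289.4, 347.9] 0.88 [0.47703644 0.06405616 0.1305    ]
stopper_solid [320.8, 311.6] 0.85 [ 0.47654362 -0.01648486  0.1305    ]
stopper_solid [348.5, 262.5] 0.73 [ 0.49568744 -0.13111513  0.1305    ]
stopper_solid [228.6, 285.4] 0.52 [0.62457074 0.01390353 0.1305    ]
flask_mouth [227.0, 283.1] 0.88 [0.62984477 0.0113033  0.1305    ]
```

View pics/w4.png

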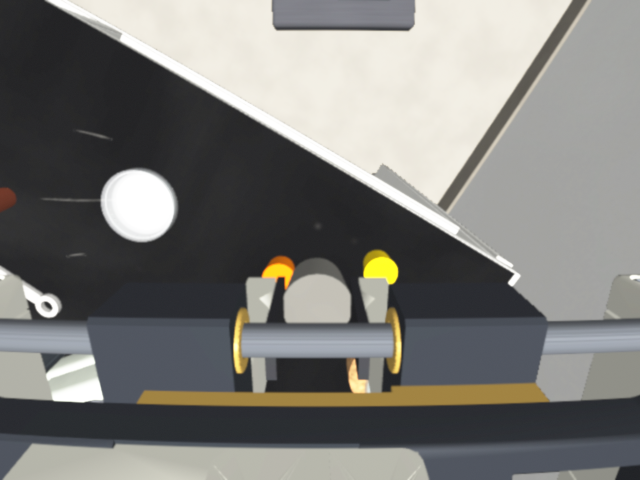

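View pics/s4.png

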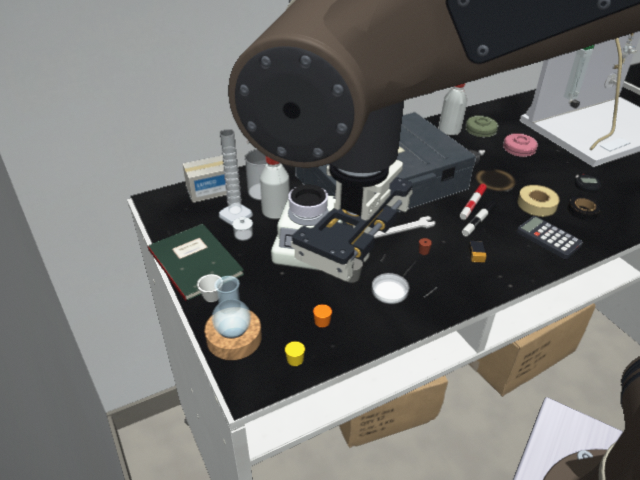

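The stopper is held upright at (318,290). Next I go past the flask, so the wrist camera sees the mouth.

```bash
python3 -m handwheel '[[[-0.028,0.0095,-0.0025,0,1],[-0.028,0.0095,-0.0025,0,1],[-0.028,0.0095,-0.0025,0,1],[-0.028,0.0095,-0.0025,0,1],[-0.028,0.0095,-0.0025,0,1],[-0.028,0.0095,-0.0025,0,1],[-0.028,0.0095,-0.0025,0,1],[-0.028,0.0095,-0.0025,0,1],[0,0,0,0,1],[0,0,0,0,1],[0,0,0,0,1]]]'
python3 - <<'E'
from h import *
np.set_printoptions(precision=4,suppress=True)
p=snap('wrist');save(p,'w5');print(tool()[:3,3])
for nm in('flask_mouth','flask','stopper_solid'):
    for a in place_of(nm,p)[:4]: print(nm,a['xy'],round(a['conf'],2),atz(p,a['xy'],.1305))
E
```

```text
clock: 8.03
tool_pos: [0.6768, 0.0081, 0.2208]
orientation: [-180.0, -0.2, 179.9]
force: [-0.6, 0.3, -0.3]
opening: 0.0283
[0.6766 0.008  0.2215]
flask_mouth [320.0, 169.8] 0.88 [0.6289 0.0103 0.1305]
flask [319.4, 155.9] 0.66 [0.6206 0.01   0.1305]
stopper_solid [293.8, 18.1] 0.78 [ 0.5447 -0.0042  0.1305]
stopper_solid [316.7, 310.7] 0.69 [0.7238 0.0082 0.1305]
stopper_solid [180.2, 24.8] 0.68 [ 0.5472 -0.0679  0.1305]
```

View pics/w5.png

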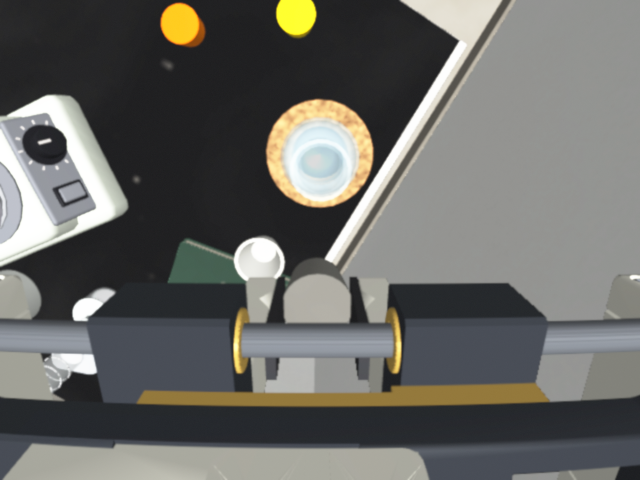

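```bash
cat > ov.py <<'E'
from h import *
import sys
def ov(p,name,X,zs,box,f):
    im=cv2.resize(p['color'][box[1]:box[3],box[0]:box[2]],None,fx=f,fy=f,interpolation=cv2.INTER_CUBIC)[:,:,::-1].copy()
    th=np.linspace(0,2*np.pi,80)
    for z,r,c in zs:
        q=proj(p,np.c_[X[0]+r*np.cos(th),X[1]+r*np.sin(th),0*th+z])
        q=((q-np.array(box[:2])+.5)*f-.5); cv2.polylines(im,[np.round(q).astype(int)],True,c,1)
    cv2.imwrite('pics/'+name+'.png',im)
E
python3 - <<'E'
from ov import *
p=snap('wrist')
ov(p,'o5',(.628,.0095),[(.1305,.019,(0,0,255)),(.03,.046,(0,255,0)),(0,.046,(0,255,255))],(250,80,390,220),5)
print(tool()[:3,3])
E
```

```text
[0.67696824 0.00800281 0.22326285]
```

View pics/o5.png

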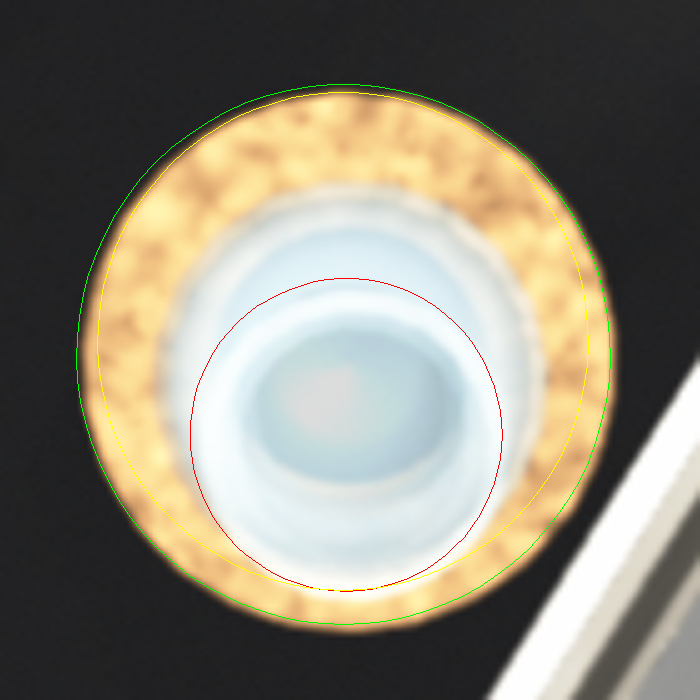

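The overlay fits; the cork and rim sit about 1 mm right of and below the circles, so the flask is at about (.629,.0105). I'll check from a second place.

```bash
python3 -m handwheel '[[[0.01,0.014,-0.002,0,1],[0.01,0.014,-0.002,0,1],[0,0,0,0,1],[0,0,0,0,1]]]'
python3 - <<'E'
from ov import *
np.set_printoptions(precision=4,suppress=True)
p=snap('wrist');save(p,'w6');print(tool()[:3,3])
X=(.6292,.0106); q=proj(p,[X[0],X[1],.1305])[0].astype(int);print(q)
for a in place_of('flask_mouth',p)[:2]: print(a['xy'],round(a['conf'],2),atz(p,a['xy'],.1305))
ov(p,'o6',X,[(.1305,.019,(0,0,255)),(.03,.046,(0,255,0))],(q[0]-70,q[1]-80,q[0]+70,q[1]+60),5)
E
```

```text
clock: 8.62
tool_pos: [0.6572, 0.0368, 0.2278]
orientation: [180.0, 0.1, -180.0]
force: [0.6, -0.1, 1.0]
opening: 0.0282
[0.6574 0.0363 0.2276]
[275 198]
[275.1, 197.6] 0.76 [0.6283 0.0106 0.1305]
```

View pics/o6.png

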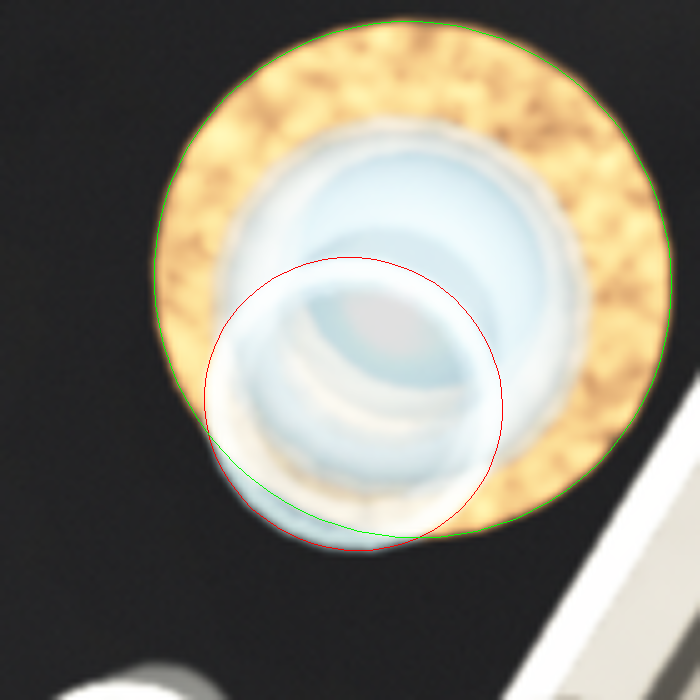

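```bash
python3 -m handwheel '[[[0.014,-0.013,0,0,1],[0.014,-0.013,0,0,1],[0,0,0.02,0,1],[0,0,0.02,0,1],[0,0,0.005,0,1],[0,0,0,0,1],[0,0,0,0,1]]]'
python3 - <<'E'
from ov import *
np.set_printoptions(precision=4,suppress=True)
print(tool()[:3,3])
p=snap('side');save(p,'s7')
cv2.imwrite('pics/s7z.png',cv2.resize(p['color'][220:370,160:310],None,fx=4,fy=4,interpolation=cv2.INTER_CUBIC)[:,:,::-1])
p=snap('wrist');save(p,'w7')
E
```

```text
clock: 9.3
tool_pos: [0.63, 0.01, 0.1822]
orientation: [-180.0, -0.0, 179.9]
force: [0.2, 0.0, 0.6]
opening: 0.0285
[0.63   0.01   0.1822]
```

View pics/s7z.png

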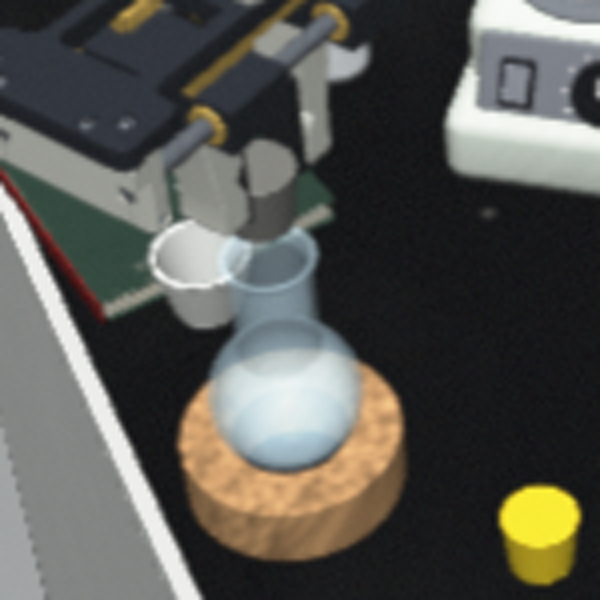

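View pics/w7.png

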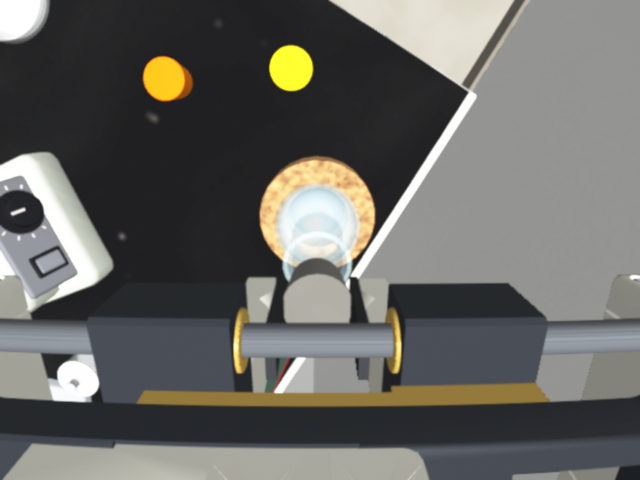

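Stopper is directly above the mouth in both views, and upright. Lowering now while watching the force.

```bash
python3 -m handwheel '[[[0,0,0.01,0,1],[0,0,0.007,0,1],[0,0,0.004,0,1],[0,0,0,0,1]]]'; python3 -m handwheel '[[[0,0,0.004,0,1],[0,0,0.003,0,1],[0,0,0,0,1]]]'
```

```text
clock: 9.73
tool_pos: [0.6287, 0.0103, 0.1593]
orientation: [-180.0, -0.1, 179.9]
force: [-0.4, 0.0, 0.3]
opening: 0.0286
clock: 9.98
tool_pos: [0.6292, 0.0104, 0.1532]
orientation: [-180.0, -0.0, 179.9]
force: [0.2, 0.3, -1.0]
opening: 0.0281
```

```bash
python3 -m handwheel '[[[0,0,0.002,0,1],[0,0,0.001,0,1],[0,0,0,0,1]]]'; python3 -m handwheel '[[[0,0,0.0015,0,1],[0,0,0,0,1]]]'
python3 - <<'E'
from ov import *
p=snap('side')
cv2.imwrite('pics/s8z.png',cv2.resize(p['color'][220:370,160:310],None,fx=4,fy=4,interpolation=cv2.INTER_CUBIC)[:,:,::-1])
E
```

```text
clock: 10.23
tool_pos: [0.6295, 0.0103, 0.1507]
orientation: [180.0, -0.0, 179.9]
force: [1.0, 0.0, -0.1]
opening: 0.0284
clock: 10.4
tool_pos: [0.6294, 0.0103, 0.1492]
orientation: [180.0, -0.0, 179.9]
force: [0.1, 0.1, -0.3]
opening: 0.0289
```

View pics/s8z.png

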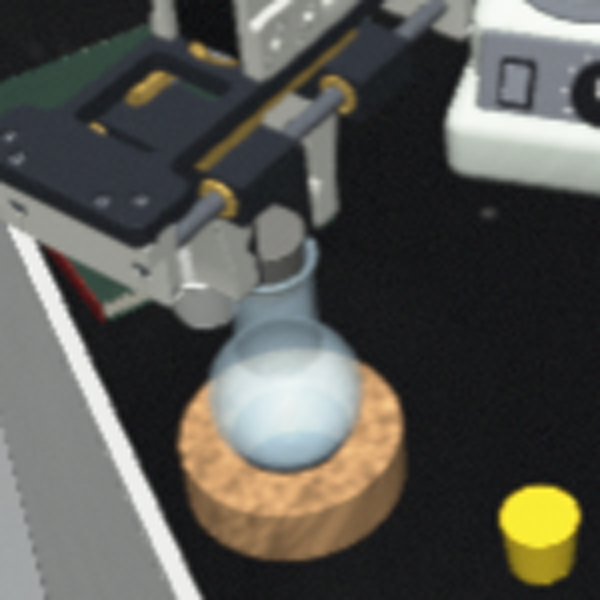

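```bash
python3 -m handwheel '[[[0,0,0,0,0],[0,0,0,0,0],[0,0,0,0,0],[0,0,0,0,0],[0,0,-0.005,0,0],[0,0,-0.02,0,0],[0,0,-0.02,0,0],[0,0,0,0,0]]]'
python3 - <<'E'
from ov import *
p=snap('side')
cv2.imwrite('pics/s9z.png',cv2.resize(p['color'][220:370,160:310],None,fx=4,fy=4,interpolation=cv2.INTER_CUBIC)[:,:,::-1])
p=snap('wrist');save(p,'w9')
E
```

```text
clock: 11.12
tool_pos: [0.6317, 0.0105, 0.1991]
orientation: [180.0, 0.4, 180.0]
force: [1.0, -0.2, 1.0]
opening: 0.0765
```

View pics/s9z.png

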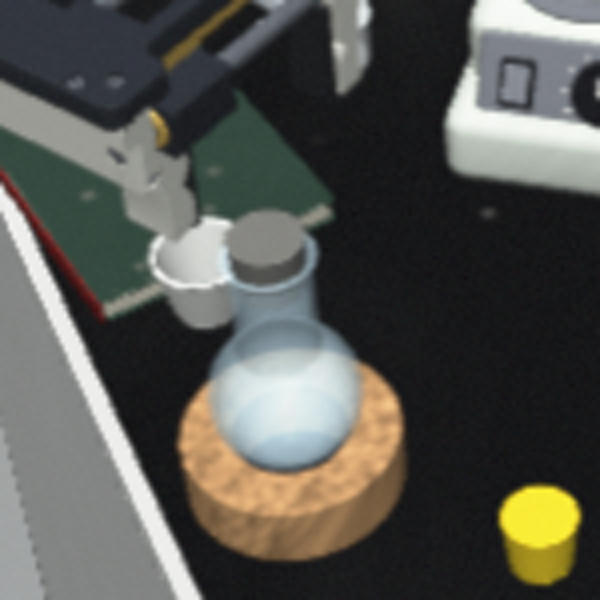

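View pics/w9.png

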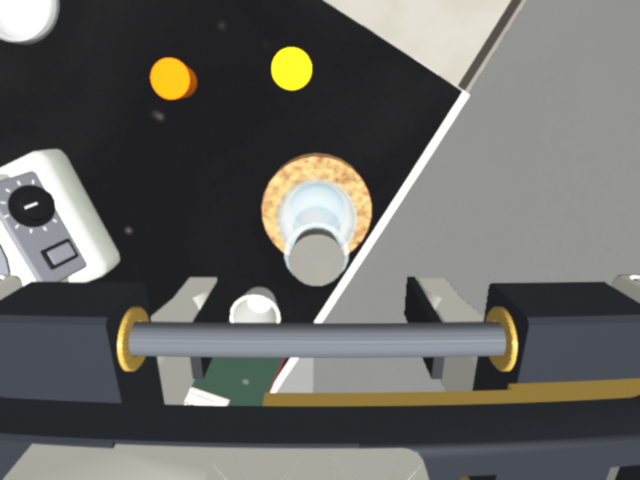

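The stopper stands straight in the neck. I'll seat it with a light push of the shut fingers and check its height.

```bash
python3 -m handwheel '[[[0,0,0,0,1],[0,0,0,0,1],[0,0,0,0,1],[0,0,0,0,1],[0,0,0,0,1],[0,0,0,0,1],[0,0,0,0,1],[0,0,0,0,1],[0,0,0,0,1],[0,0,0,0,1],[0,0,0.01,0,1],[0,0,0.014,0,1],[0,0,0.005,0,1],[0,0,0,0,1]]]'
python3 - <<'E'
from h import *
print(tool()[:3,3])
p=snap('side')
cv2.imwrite('pics/s10z.png',cv2.resize(p['color'][220:370,160:310],None,fx=4,fy=4,interpolation=cv2.INTER_CUBIC)[:,:,::-1])
E
```

```text
clock: 12.38
tool_pos: [0.6284, 0.0101, 0.1632]
orientation: [-180.0, -0.2, 179.9]
force: [0.1, 0.4, 0.1]
opening: 0.0021
[0.62835029 0.01012101 0.16323729]
```

View pics/s10z.png

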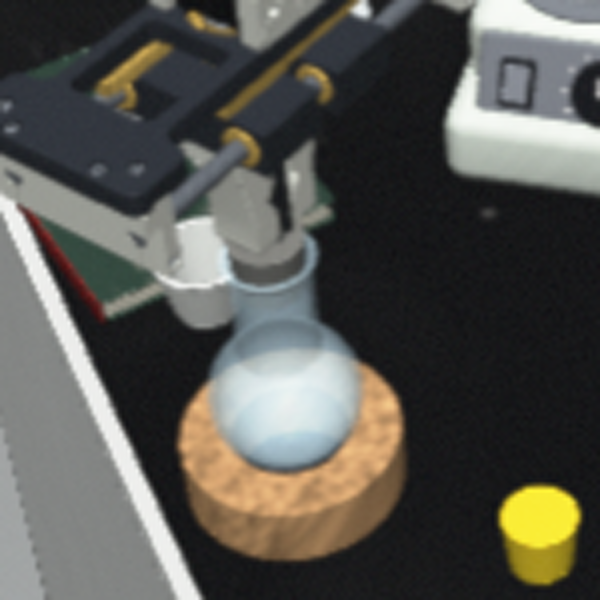

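```bash
for i in 1; do python3 -m handwheel '[[[0,0,0.002,0,1],[0,0,0,0,1]]]';python3 -m handwheel '[[[0,0,0.0015,0,1],[0,0,0,0,1]]]'; done
```

```text
clock: 12.6
tool_pos: [0.6297, 0.0104, 0.1635]
orientation: [180.0, 0.0, 179.9]
force: [-0.2, 0.5, -0.7]
opening: 0.0005
clock: 12.77
tool_pos: [0.6296, 0.0104, 0.162]
orientation: [180.0, 0.0, 179.9]
force: [-0.5, 0.2, 0.3]
opening: 0.0007
```

```bash
python3 -m handwheel '[[[0,0,0.0015,0,1],[0,0,0,0,1]]]';python3 -m handwheel '[[[0,0,0.001,0,1],[0,0,0,0,1]]]'
```

```text
clock: 12.93
tool_pos: [0.6295, 0.0103, 0.1603]
orientation: [180.0, 0.0, 179.9]
force: [-1.5, -0.1, -0.1]
opening: 0.0005
clock: 13.1
tool_pos: [0.6294, 0.0104, 0.1592]
orientation: [180.0, -0.0, 179.9]
force: [0.1, 0.3, 0.7]
opening: 0.0003
```

```bash
python3 -m handwheel '[[[0,0,0.001,0,1],[0,0,0,0,1]]]';python3 -m handwheel '[[[0,0,0.001,0,1],[0,0,0,0,1]]]'
```

```text
clock: 13.27
tool_pos: [0.6294, 0.0103, 0.1582]
orientation: [-180.0, -0.0, 179.9]
force: [-0.0, -0.3, 0.3]
opening: 0.0001
clock: 13.43
tool_pos: [0.6295, 0.0103, 0.1572]
orientation: [-180.0, -0.0, 179.9]
force: [-0.3, -0.3, 1.5]
opening: 0.0003
```

```bash
python3 -m handwheel '[[[0,0,0.0007,0,1],[0,0,0,0,1]]]';python3 -m handwheel '[[[0,0,0.0007,0,1],[0,0,0,0,1]]]'
```

```text
clock: 13.6
tool_pos: [0.6296, 0.0103, 0.1568]
orientation: [-180.0, 0.0, 179.9]
force: [0.3, 0.1, 1.6]
opening: 0.0003
clock: 13.77
tool_pos: [0.6298, 0.0103, 0.1563]
orientation: [-180.0, 0.0, 179.9]
force: [-0.0, -0.2, 2.5]
opening: 0.0005
```

```bash
python3 -m handwheel '[[[0,0,0.001,0,1],[0,0,0,0,1]]]'; python3 -m handwheel '[[[0,0,-0.01,0,0],[0,0,-0.025,0,0],[0.0,0,-0.01,0,0],[0,0,0,0,0],[0,0,0,0,0],[0,0,0,0,0],[0,0,0,0,0],[0,0,0,0,0],[0,0,0,0,0],[0,0,0,0,0],[0,0,0,0,0],[0,0,0,0,0],[0,0,0,0,0]]]'
python3 - <<'E'
from ov import *
p=snap('side')
ov(p,'s11z',(.6290,.0106),[],(160,220,310,370),4)
p=snap('wrist');print(tool()[:3,3])
X=(.6292,.0106)
ov(p,'w11z',X,[(.142,.0155,(0,0,255)),(.1305,.019,(255,0,0)),(.03,.046,(0,255,0))],(240,130,400,290),4)
for a in place_of('stopper_solid',p): print(a)
E
```

```text
clock: 13.93
tool_pos: [0.63, 0.0103, 0.1556]
orientation: [-180.0, 0.1, 179.9]
force: [-0.2, -0.6, 4.9]
opening: 0.0001
clock: 15.02
tool_pos: [0.6295, 0.0103, 0.1999]
orientation: [-180.0, -0.0, 179.9]
force: [0.3, 0.6, -0.7]
opening: 0.0816
[0.62950974 0.01035    0.19994893]
{'xy': [316.1, 263.2], 'conf': 0.9}
{'xy': [172.0, 84.2], 'conf': 0.81}
{'xy': [291.7, 76.1], 'conf': 0.76}
```

View pics/s11z.png

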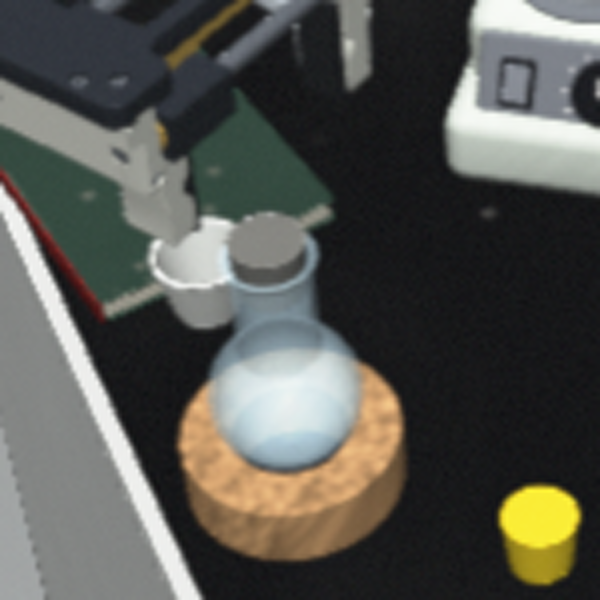

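View pics/w11z.png

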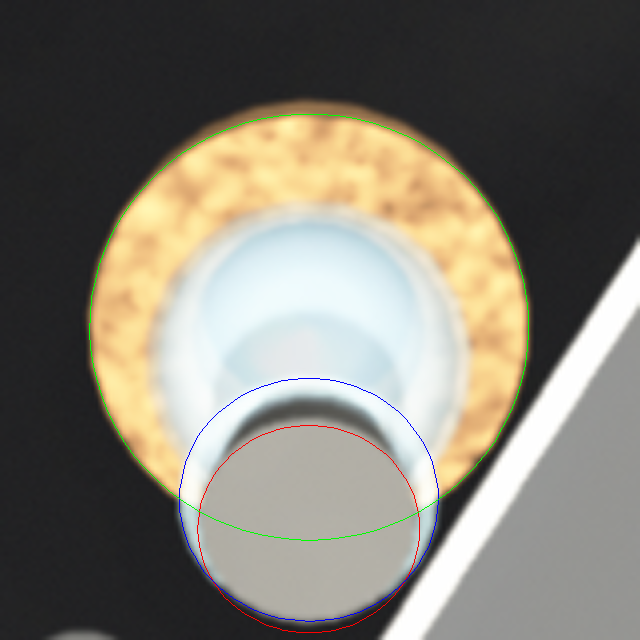

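Stopper is seated, upright and about 3 mm deeper than nominal. Now I grasp the neck.

```bash
python3 -m handwheel '[[[0,0,0.03,0,0],[0,0,0.03,0,0],[0,0,0.02,0,0],[0,0,0.011,0,0],[0,0,0.005,0,0],[0,0,0,0,0],[0,0,0,0,0]]]'
python3 -m handwheel '[[[0,0,0,0,1],[0,0,0,0,1],[0,0,0,0,1],[0,0,0,0,1],[0,0,0,0,1],[0,0,0,0,1],[0,0,0,0,1],[0,0,0,0,1],[0,0,0,0,1],[0,0,0,0,1],[0,0,0,0,1],[0,0,0,0,1]]]'
python3 - <<'E'
from h import *
np.set_printoptions(precision=4,suppress=True)
P={n:snap(n) for n in('side','top')}
for nm in('cradle_rim',):
  L=[]
  for n in P:
    r=place_of(nm,P[n])
    if r: L.append((P[n],r[0]['xy']));print(n,r[0]['xy'],atz(P[n],r[0]['xy'],.129))
  if len(L)>1: print(tri(L))
E
```

```text
clock: 15.75
tool_pos: [0.6303, 0.0104, 0.105]
orientation: [180.0, 0.1, 179.9]
force: [0.7, 0.3, 0.5]
opening: 0.0874
clock: 16.75
tool_pos: [0.6295, 0.0103, 0.104]
orientation: [-180.0, -0.0, 179.9]
force: [-0.0, -0.5, 0.1]
opening: 0.0342
side [306.9, 193.0] [ 0.6584 -0.2582  0.129 ]
top [362.5, 205.9] [ 0.6529 -0.2603  0.129 ]
(array([ 0.6555, -0.259 ,  0.129 ]), [np.float64(0.002888465289336975), np.float64(0.0028884652893369223)])
```

```bash
python3 -m handwheel '[[[0,0,0,0,1],[0,0,0,0,1],[0,0,0,0,1],[0,0,-0.003,0,1],[0,0,-0.008,0,1],[0,0,-0.015,0,1],[0,0,-0.025,0,1],[0,0,-0.025,0,1],[0,0,-0.025,0,1],[0,0,-0.025,0,1],[0,0,-0.02,0,1],[0,0,-0.01,0,1],[0,0,0,0,1],[0,0,0,0,1]]]'
python3 - <<'E'
from h import *
np.set_printoptions(precision=4,suppress=True)
o=telemetry.get_obs();print(o['opening'],o['force'],o['joint_pos'])
p=snap('wrist');save(p,'w12');q=snap('side');save(q,'s12');print((np.linalg.inv(tool())@[.6535,-.21,.258,1]))
E
```

```text
clock: 18.12
tool_pos: [0.6292, 0.0105, 0.2596]
orientation: [180.0, -0.0, 179.9]
force: [-0.8, -0.1, -2.7]
opening: 0.0343
0.034311918777020486 [-0.8241 -0.0922 -2.746 ] [  18.6801   15.7401   -4.0591   -0.0394  -70.1901 -108.7473]
[-0.0252 -0.2203  0.0001  1.    ]
```

View pics/w12.png

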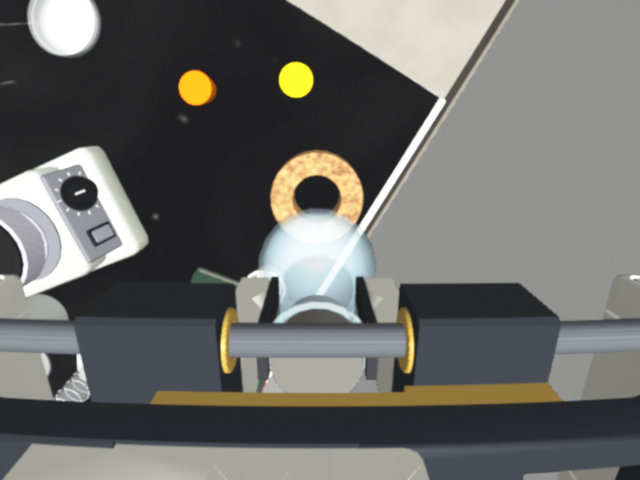

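View pics/s12.png

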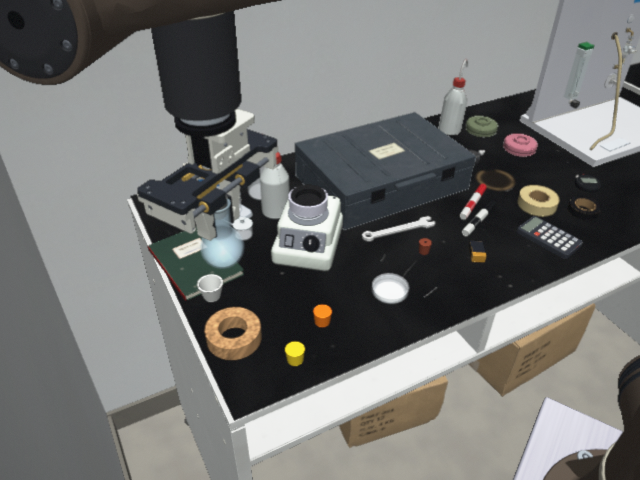

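Flask is lifted with the stopper in place (force −2.7 N) and the cork is empty. I'll check the tall bottle and cylinder behind the mixer before traversing.

```bash
python3 - <<'E'
from h import *
np.set_printoptions(precision=4,suppress=True)
P={n:snap(n) for n in('side','top')}
save(P['top'],'t12')
print('cap',tri([(P['side'],(273,154)),(P['top'],(395,140))]))
print('cyl top',tri([(P['side'],(227,132)),(P['top'],(366,90))]))
print('beaker',tri([(P['side'],(260,150)),(P['top'],(410,112))]))
print('bottle base',atz(P['side'],(276,208),0),'cylbase',atz(P['side'],(236,214),0))
E
```

```text
cap (array([ 0.777 , -0.3195,  0.1424]), [np.float64(0.0023711930870776547), np.float64(0.0023711930870777376)])
cyl top (array([ 0.8455, -0.2624,  0.1992]), [np.float64(0.00012428092907990884), np.float64(0.000124280929079855)])
beaker (array([ 0.8419, -0.3558,  0.1129]), [np.float64(0.0002274670295907627), np.float64(0.00022746702959088069)])
bottle base [ 0.7843 -0.3266  0.    ] cylbase [ 0.8443 -0.2623  0.    ]
```

View pics/t12.png

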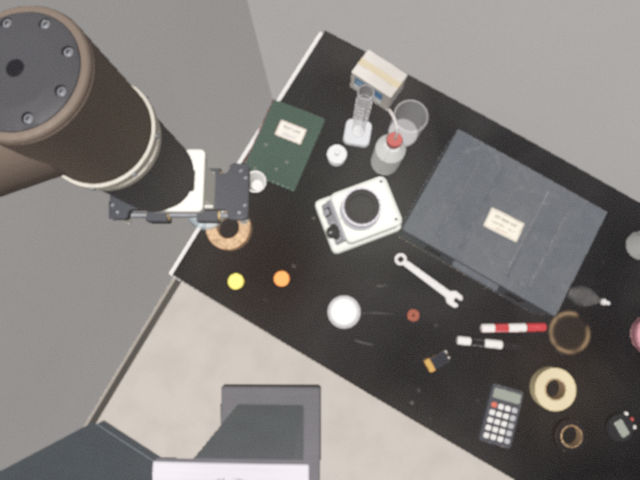

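```bash
python3 -m handwheel '[[[-0.004,-0.012,0,0,1],[-0.008,-0.024,0,0,1],[-0.009,-0.03,0,0,1],[-0.009,-0.03,0,0,1],[-0.009,-0.03,0,0,1],[-0.009,-0.03,0,0,1],[-0.009,-0.03,0,0,1],[-0.009,-0.03,0,0,1],[-0.008,-0.024,0,0,1],[-0.008,-0.02,0,0,1],[-0.004,-0.0125,0,0,1],[0,0,0,0,1],[0,0,0,0,1]]]'
python3 - <<'E'
from ov import *
np.set_printoptions(precision=4,suppress=True)
p=snap('wrist');save(p,'w13');print(tool()[:3,3])
for a in place_of('cradle_rim',p)[:2]: print(a['xy'],a['conf'],atz(p,a['xy'],.129))
X=(.6545,-.261)
q=proj(p,[*X,.129])[0].astype(int);print(q)
x0,y0=q[0]-75,max(0,q[1]-75)
ov(p,'o13',X,[(.129,.037,(0,0,255)),(.129,.024,(0,255,0))],(x0,y0,x0+150,y0+150),5)
E
```

```text
clock: 19.4
tool_pos: [0.7148, -0.263, 0.2585]
orientation: [180.0, -0.1, 179.9]
force: [-0.2, 0.5, -1.0]
opening: 0.0341
[ 0.7149 -0.2622  0.2591]
[322.0, 141.9] 0.97 [ 0.653  -0.2589  0.129 ]
[319 144]
```

View pics/w13.png

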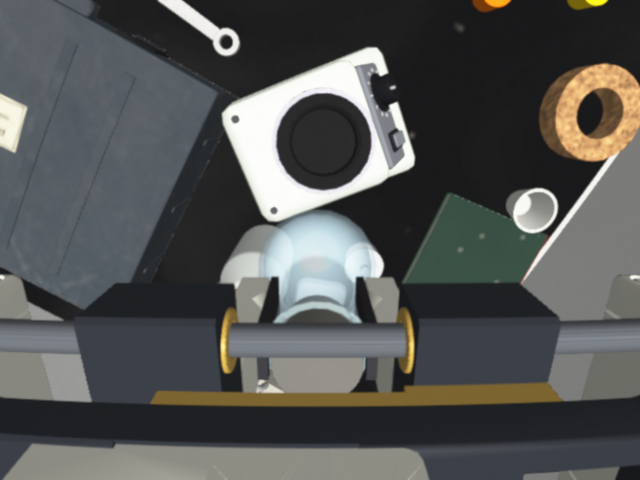

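View pics/o13.png

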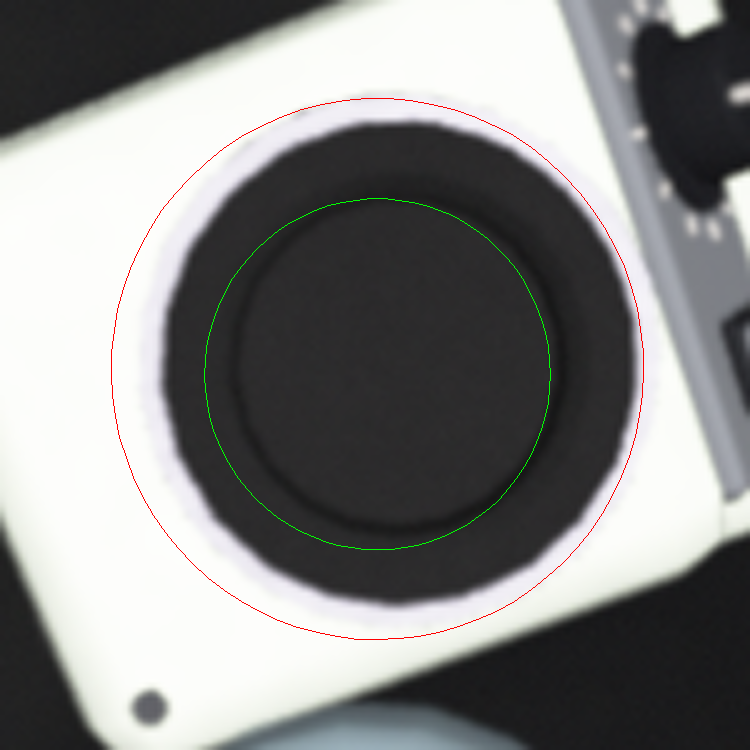

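The black ring's centre is at (402,363) in the crop, about 3 mm in +y from my guess. I'll take a second wrist view for parallax.

```bash
cat > ell.py <<'E'
from ov import *
def ring(p,c0):
    g=p['color'].astype(int).max(2); x0,y0=int(c0[0])-60,max(0,int(c0[1])-60)
    m=(g[y0:y0+120,x0:x0+120]<120).astype(np.uint8)
    n,l,s,ce=cv2.connectedComponentsWithStats(m)
    k=l[int(c0[1])-y0,int(c0[0])-x0]
    cs,_=cv2.findContours((l==k).astype(np.uint8),cv2.RETR_EXTERNAL,cv2.CHAIN_APPROX_NONE)
    c=max(cs,key=cv2.contourArea); h=cv2.convexHull(c); e=cv2.fitEllipse(c); return np.array(e[0])+[x0,y0],e[1],s[k]
E
cat > /dev/null; python3 - <<'E'
from ell import *
import pickle
p=snap('wrist'); r=ring(p,(322,142)); print(r, atz(p,r[0],.129)); pickle.dump((p['T'],p['mtx'],p['dist'],r[0]),open('v1.pkl','wb'))
E
python3 -m handwheel '[[[0,0.018,0,0,1],[0,0.022,0,0,1],[0,0,0,0,1],[0,0,0,0,1]]]'
python3 - <<'E'
from ell import *
import pickle
np.set_printoptions(precision=4,suppress=True)
p=snap('wrist');save(p,'w14');print(tool()[:3,3])
a=place_of('cradle_rim',p)[0]; r=ring(p,a['xy']);print(a['xy'],r,atz(p,r[0],.129))
T,m,d,x=pickle.load(open('v1.pkl','rb'));q=dict(T=T,mtx=m,dist=d)
print(tri([(q,x),(p,r[0])]))
X=(.6538,-.2577)
q=proj(p,[*X,.129])[0].astype(int);print(q)
x0,y0=q[0]-75,max(0,q[1]-75)
ov(p,'o14',X,[(.129,.037,(0,0,255)),(.129,.024,(0,255,0))],(x0,y0,x0+150,y0+150),5)
E
```

```text
(array([321.54135895, 140.62454605]), (93.13505554199219, 94.99775695800781), array([  13,   11,   94,   96, 7082], dtype=int32)) [ 0.65247899 -0.2579609   0.129     ]
clock: 19.88
tool_pos: [0.7154, -0.2198, 0.2608]
orientation: [180.0, 0.1, -179.9]
force: [-0.8, -1.7, -1.8]
opening: 0.0342
[ 0.7154 -0.2207  0.2608]
[263.7, 137.1] (array([262.2043, 139.5769]), (91.88380432128906, 95.26343536376953), array([  13,   15,   94,   96, 7008], dtype=int32)) [ 0.6525 -0.2578  0.129 ]
(array([ 0.6526, -0.2579,  0.1277]), [np.float64(3.027788927167578e-06), np.float64(3.0277889273077955e-06)])
[262 141]
```

View pics/o14.png

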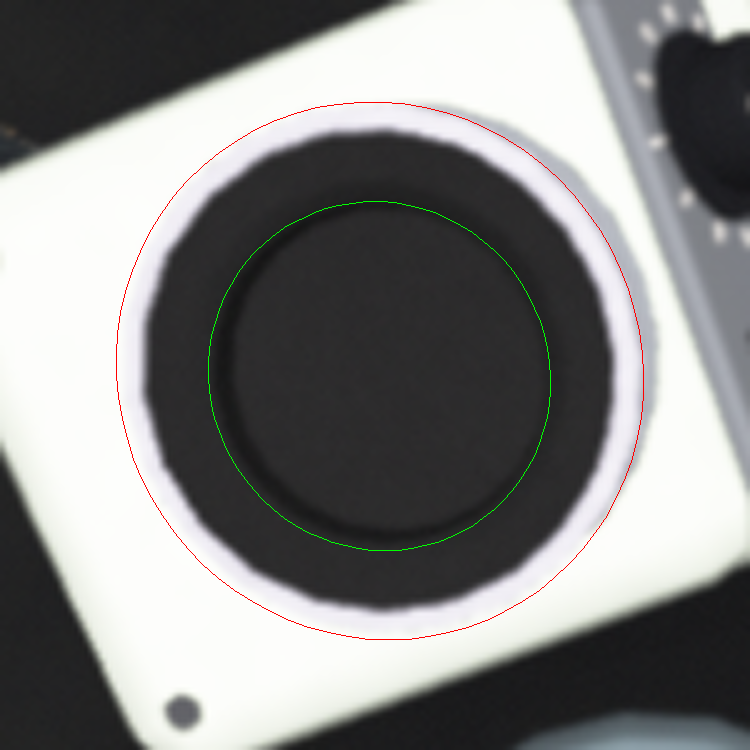

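Both views agree: the rim is at (.653,−.258), z≈.128. Moving above it.

```bash
python3 -m handwheel '[[[0.01,-0.006,0,0,1],[0.018,-0.011,0,0,1],[0.018,-0.011,0,0,1],[0.011,-0.007,0,0,1],[0.005,-0.003,0.005,0,1],[0,0,0.015,0,1],[0,0,0.01,0,1],[0,0,0,0,1],[0,0,0,0,1]]]'
python3 - <<'E'
from ov import *
np.set_printoptions(precision=4,suppress=True)
print(tool()[:3,3])
p=snap('side');save(p,'s15')
ov(p,'s15z',(0,0),[],(235,140,385,290),4)
p=snap('wrist');save(p,'w15')
E
```

```text
clock: 20.73
tool_pos: [0.653, -0.2601, 0.2288]
orientation: [180.0, -0.1, 179.9]
force: [0.1, -0.2, -1.7]
opening: 0.0341
[ 0.653  -0.2601  0.2288]
```

View pics/s15z.png

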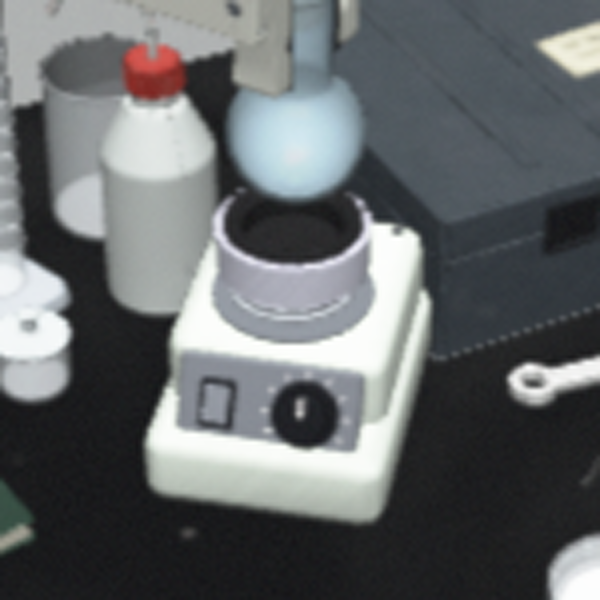

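View pics/w15.png

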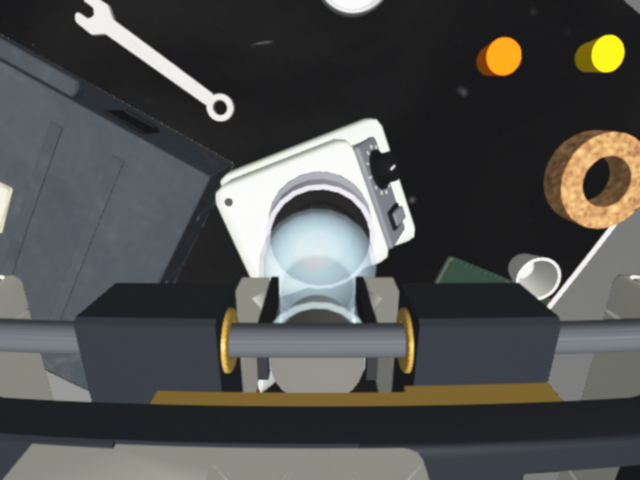

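Flask is over the cradle in both views. I correct y by +2 mm and lower.

```bash
python3 -m handwheel '[[[0,0.002,0.006,0,1],[0,0,0.008,0,1],[0,0,0.005,0,1],[0,0,0,0,1],[0,0,0,0,1]]]';  python3 -m handwheel '[[[0,0,0.003,0,1],[0,0,0.002,0,1],[0,0,0,0,1]]]'
```

```text
clock: 21.25
tool_pos: [0.6529, -0.2581, 0.2103]
orientation: [180.0, -0.1, 179.9]
force: [0.4, -0.7, -2.0]
opening: 0.0338
clock: 21.5
tool_pos: [0.653, -0.2581, 0.2056]
orientation: [180.0, -0.0, 179.9]
force: [0.0, -1.0, -2.6]
opening: 0.0339
```

```bash
python3 -m handwheel '[[[0,0,0.002,0,1],[0,0,0.001,0,1],[0,0,0,0,1],[0,0,0,0,1]]]';  python3 -m handwheel '[[[0,0,0.002,0,1],[0,0,0,0,1],[0,0,0,0,1]]]'; python3 -m handwheel '[[[0,0,0.002,0,1],[0,0,0,0,1],[0,0,0,0,1]]]'
```

```text
clock: 21.83
tool_pos: [0.6534, -0.2583, 0.2033]
orientation: [-180.0, 0.0, 179.9]
force: [0.1, -0.3, -0.3]
opening: 0.0341
clock: 22.08
tool_pos: [0.6536, -0.2583, 0.2015]
orientation: [-180.0, 0.1, 179.9]
force: [0.3, 0.5, 2.7]
opening: 0.0342
clock: 22.33
tool_pos: [0.6535, -0.2583, 0.1994]
orientation: [-180.0, 0.0, 179.9]
force: [1.0, 0.3, 4.7]
opening: 0.034
```

```bash
python3 -m handwheel '[[[0,0,0.002,0,1],[0,0,0,0,1],[0,0,0,0,1]]]'; python3 -m handwheel '[[[0,0,0.002,0,1],[0,0,0,0,1],[0,0,0,0,1]]]'; python3 -m handwheel '[[[0,0,0.002,0,1],[0,0,0,0,1],[0,0,0,0,1]]]'
python3 - <<'E'
from ov import *
p=snap('side');save(p,'s16')
ov(p,'s16z',(0,0),[],(235,140,385,290),4)
for a in place_of('cradle_rim',p)[:1]: print(a)
E
```

```text
clock: 22.58
tool_pos: [0.6536, -0.2583, 0.1975]
orientation: [-180.0, 0.1, 179.9]
force: [1.2, -0.7, 5.8]
opening: 0.0339
clock: 22.83
tool_pos: [0.6537, -0.2584, 0.1959]
orientation: [-180.0, 0.1, 179.9]
force: [-0.0, -0.0, 6.2]
opening: 0.0338
clock: 23.08
tool_pos: [0.6539, -0.2584, 0.1943]
orientation: [-180.0, 0.1, 180.0]
force: [1.0, 0.2, 8.3]
opening: 0.0338
```

View pics/s16z.png

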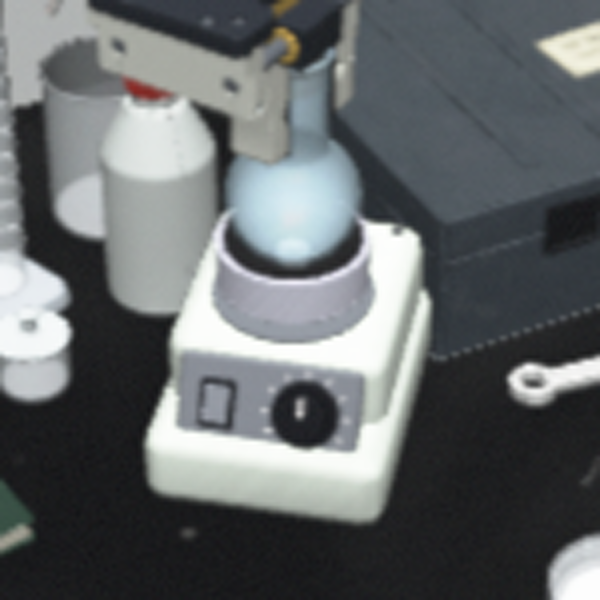

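The ball sits in the ring and the cup is down roughly 8–9 mm, with a visibly smaller gap. A few more mm to go.

```bash
python3 -m handwheel '[[[0,0,0.002,0,1],[0,0,0,0,1],[0,0,0,0,1]]]'; python3 -m handwheel '[[[0,0,0.0015,0,1],[0,0,0,0,1],[0,0,0,0,1]]]'; python3 - <<'E'
from plant import telemetry
o=telemetry.get_obs();print(o['tool_pos'],o['force'])
E
```

```text
clock: 23.43
tool_pos: [0.6541, -0.2585, 0.1927]
orientation: [-179.9, 0.2, 180.0]
force: [1.5, 0.5, 10.0]
opening: 0.0338
clock: 23.68
tool_pos: [0.6542, -0.2585, 0.1915]
orientation: [-179.9, 0.2, 180.0]
force: [1.0, 1.5, 10.6]
opening: 0.0342
[ 0.65422281 -0.25849897  0.19145789] [ 0.95268196  1.46435552 10.56929712]
```

```bash
python3 -m handwheel '[[[0,0,0.001,0,1],[0,0,0,0,1],[0,0,0,0,1]]]'; python3 -m handwheel '[[[0,0,0,0,1],[0,0,0,0,1]]]'
python3 - <<'E'
from ov import *
p=snap('side');save(p,'s17')
ov(p,'s17z',(0,0),[],(235,140,385,290),4)
p=snap('wrist');save(p,'w17')
print(telemetry.get_obs()['force'])
E
```

```text
clock: 23.93
tool_pos: [0.6543, -0.2585, 0.1907]
orientation: [-179.9, 0.2, 180.0]
force: [-0.7, 0.1, 11.3]
opening: 0.0344
clock: 24.1
tool_pos: [0.6543, -0.2585, 0.1907]
orientation: [-179.9, 0.2, 180.0]
force: [1.2, 0.6, 11.4]
opening: 0.0343
[-0.19615656  1.03697015 11.80573116]
```

View pics/s17z.png

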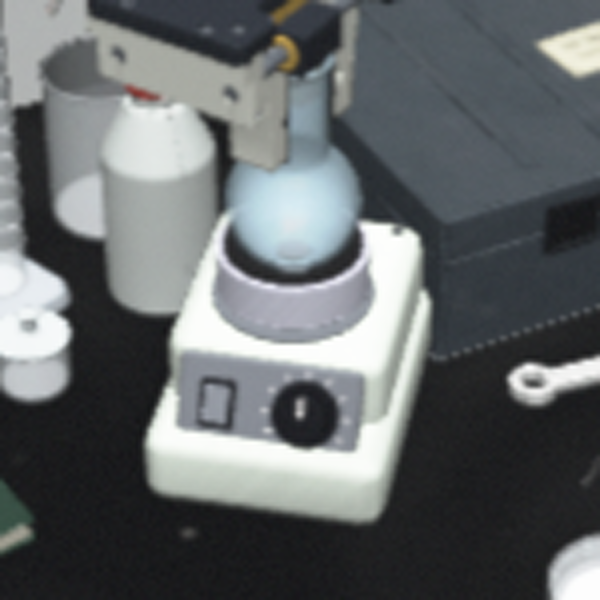

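View pics/w17.png

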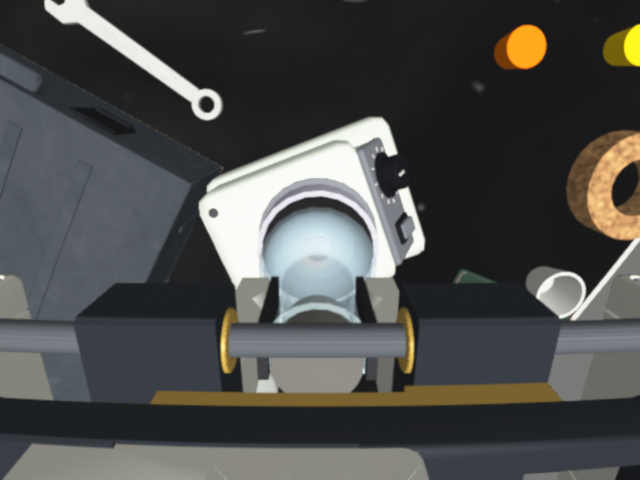

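Cup is fully down: the ball is seated, the push is about 11.5 N after roughly 12.5 mm of travel, and the grip is unchanged. Handing in.

```bash
python3 -c "
from plant import close_job; print(close_job())"
```

```text
the job is handed in; nothing more can be done
None
```

The flask is stoppered and held by its neck, upright, pressed down in the mixer's cradle. I handed the job in at about 24 s.

- **Stopper:** I put the solid grey stopper narrow end down into the flask's neck as it stood in the cork ring, and let it go. I then seated it with about 5 N from the shut fingers. In the pictures it stands straight. By the wrist overlay and the fingertip contact height, its top is about 3 mm lower than the nominal 12 mm stand-out.
- **Pressing:** I gripped the neck about 86 mm above the flask's origin and lifted the flask to the mixer. Then I pressed it into the cradle in 1–2 mm steps. It met the cradle at TCP z ≈ 0.2035 and ended at 0.1907, about 12.5 mm of travel at 11.3–11.8 N, which matches the cradle fully down. Sideways force was about 1.5 N or less. Finger opening stayed at 34 mm, about 1 mm over the nominal neck width, with no sign of slip.
- **Disagreements:** The fixed side camera placed things up to about 5 mm off from the top and wrist views, so I relied on the wrist camera. Two wrist views put the cradle rim at z ≈ 0.128, against the 0.129 given.
- **Not touched:** I did not move the bored stopper, the petri dish or the crucible. I made no separate last check of them.

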